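# Catch the falling lid of the sample case and lower it shut

## Task

Close the sample case: from behind, push its upright blue lid over towards the robot with the fingertips, let it tip over, catch it on the outside of the fingers while it is still well open and lower it slowly on them until it is shut, without letting it drop onto the case. Do not lift or carry anything, do not squeeze the lid or press hard on it, and leave the sample pots in the case and the other things on the table where they are.

Things in the scene. Friction and masses are not known exactly. Their poses are not given: they have to be found in the camera images.
- case: Grey open sample case fixed to the worktop, 110 (x) x 230 (y) x 84 mm high, three sample pots standing inside, all below its rim. Origin at the centre of its underside; its x axis points from the front wall to the hinge side (roughly away from the robot), z up. Outer front wall at x = -55 mm, hinge side at x = +55 mm.
- lid_hinge (a point): Middle of the lid's hinge axis, 59 mm behind the case's centre (along case x) and 87 mm above the worktop. The hinge axis runs along the case's y axis.
- lid_edge (a point): Middle of the lid's free edge, half-way through its thickness. The lid is a flat blue plate with a yellow strip along this edge, 6 mm thick, 236 mm wide along the hinge, reaching 140 mm from the hinge axis to this edge, 0.34 kg; the plate begins 4 mm from the hinge axis. Shut, the edge is 87 mm above the worktop and overhangs the case's front wall by 26 mm, so fingers can be under the overhang when the lid is shut.
- lid (a joint): Lid angle in rad: 0 = shut and level, 1.57 = upright, 1.9 = open stop (leaning back away from the robot). It starts between 1.6 and 1.74. The hinge has a little friction (0.05 N m) and a worn damper (0.40 N m s/rad): within about 0.2 rad of upright the lid stays where it is left; pushed to about 1.3 it falls towards the robot by itself, slowly at first, taking roughly 3 to 5 s to come down to 0.5, and would land on the case at about 0.45 rad/s.
- sample_pot_0: Sample pot with a white lid and beige body, 50 mm across, 66 mm high, standing in the case. Origin at the centre of its underside.
- sample_pot_1: Sample pot with a blue lid and beige body, 50 mm across, 66 mm high, standing in the case. Origin at the centre of its underside.
- sample_pot_2: Sample pot with a white lid and reddish body, 50 mm across, 66 mm high, standing in the case. Origin at the centre of its underside.
- phone: Black phone lying flat, 158 x 75 x 9 mm, a bystander left of the case. Origin at the centre of its underside.
- tape_roll: Roll of beige tape lying flat, 100 mm across, 25 mm high, a bystander left of the case. Origin at the centre of its underside.
- calculator: Dark grey calculator lying flat, 118 x 68 x 15 mm, a bystander right of the case. Origin at the centre of its underside.
- stapler: Blue and black stapler, 34 x 135 x 46 mm, a bystander right of the case. Origin at the centre of its underside.
- date_stamp: Red and black hand stamp, 25 x 42 x 76 mm, standing upright, a bystander right of the case. Origin at the centre of its underside.
There are look-alikes about, which are no part of the job. Of the things shaped like the sample_pot_1, the blue one is meant.

How it is judged:
On the way, in this order (a step that is already met when the one before it is completed fails the run):
1. the lid has been tipped over its balance point and falls towards the robot, touched by nothing (value of joint lid between 0.35 and 1.4 rad and velocity of joint lid below -0.02 rad/s and contact force between each of the arm, the fingers and lid below 0.05 N), for 0.1 s.
2. the falling lid is caught on the fingers while still well open (above 0.35 rad) (value of joint lid between 0.35 and 1.4 rad and velocity of joint lid above -0.3 rad/s and contact force between the fingers and lid above 0.3 N), for 0.15 s.
3. the lid is shut (value of joint lid below 0.03 rad), for 0.2 s.
At the end, for the whole second after the job is handed in: The lid is shut (within 0.03 rad) and at rest, with all three pots standing in the case under it (value of joint lid below 0.03 rad and velocity of joint lid between -0.02 and 0.02 rad/s and z of each of sample_pot_0, sample_pot_1, sample_pot_2 in the frame of case below 0.02 m); the robot touches nothing.
It fails at once if the lid came down onto the case too fast (over 0.33 rad/s between 0.35 and 0.06 rad open) (value of joint lid between 0.06 and 0.35 rad and velocity of joint lid below -0.33 rad/s).
It fails at once if the lid was squeezed or pressed with more than 15 N (contact force between anything else and lid above 15 N).
It fails at once if a sample pot was moved by more than 30 mm or tipped (distance of any of sample_pot_0, sample_pot_1, sample_pot_2 from where it was at the start of the episode above 0.03 m or angle between any of sample_pot_0, sample_pot_1, sample_pot_2's own z axis and vertical above 0.4 rad).
It fails at once if another thing on the table was moved by more than 30 mm (distance of any of phone, tape_roll, calculator, stapler, date_stamp from where it was at the start of the episode above 0.03 m).
It also fails if it takes over 58 s, if anything falls off the work surface, if the arm or the gripper's body presses on something with over 40 N, if the wrist force passes 120 N, or if a joint passes its speed limit or range.

## Robot

A 7-joint arm with a two-finger parallel gripper is mounted at the origin on a cart in front of the work surface, level with it; the furniture and walls round the work are solid. World frame = base frame: x ahead of the robot, y to its left, z up, the work surface at z = 0. Lengths are in m, angles in rad, forces in N, time in s.
With the tool pointing down it reaches from about 0.375 to 0.925 m from the base axis. Payload 3.1 kg.
Tool frame: the origin (TCP) lies midway between the tips of the shut fingers; the grasp point (between the pads) lies 19 mm behind it; z points along the fingers, y is the direction in which the jaws open and shut (so a half turn about z gives the same grasp; the last joint's range is limited). The gripper opens to 85 mm and grips with 20 to 120 N. Pads are 22 mm wide; open, the fingers measure 114 mm over their backs; the gripper's body (76 mm by 85 mm) begins 54 mm behind the grasp point. The pads swing forward as they close: fully open they stand 13 mm farther back than shut.
Start: joints at [-1.266, 0.383, 0.044, 1.598, -0.018, 1.161, -0.05], TCP at [0.255, 0.598, 0.205] pointing down, gripper open.
Joint ranges: [-2.61, 2.61], [-0.41, 2.15], [-1.48, 1.57], [0, 2.5], [-1.57, 4.71], [0.05, 1.97], [-2.85, 2.85]. Speed limits (rad/s): [2.79, 2.79, 3.14, 3.14, 3.14, 3.14, 3.14].

## Interface

Orientations are given as a rotation vector (axis times angle).
In Python, from rig import * gives the robot as it stands.
- The arm moves only by the tool play_rows, never from a script. Its arguments are lists of equal length, an entry for each row: "linear": the shift along the world's x, y, z in mm, a list of three; "yaw": the turn about the world's z in rad; "claw": the opening, from 0 (shut) to 1 (fully open). In form: {"linear": [[dx, dy, dz], ...], "yaw": [yaw, ...], "claw": [claw, ...]}. A call has 1 to 12 rows; each row is the pose to reach, as a shift and turn from the pose measured when the call began; what a row does not reach only later rows make up. A row lasts 1/12 s, in which the tool goes at most 41.7 mm and 7.16 degrees, less where a joint would pass 70% of its speed; a pose out of reach is approached as far as the arm can. A call with a gripper value outside its range is refused whole. The fingers move at their own pace and stop on an object; "newtons" is the grip in N (left out, the last holds). Time passes only in rows, so rows that repeat a pose let the fingers close. It gives the time, the measured TCP pose, the force and the opening at its end, in the units of the state.
- read_state(): the state, without advancing time (a new reading comes with each control period).
- snapshot(name): name is "scene" or "side" or "wrist"; returns the picture (480x640x3 uint8, red, green, blue); there is no depth.
- camera_params(name): a dict with "fov_y" (degrees; the focal length in pixels is half the picture's height over the tangent of half this angle, whatever the lens; pixels are square), "cx", "cy" (the principal point, pixels), "rvec" (rotation vector, rad) and "tvec" (3), from world to camera coordinates, as OpenCV has them; the wrist camera has in their place "tool_from_camera" (4x4, takes a point from camera to tool coordinates, whose origin is the TCP and whose axes are the flange's). Camera axes: x right, y down, z forward; pixel columns grow to the right and rows downward; lengths in m; the calibration is good to about 2 mm. A picture is of the moment at which its call begins: read the wrist's pose just before it. camera_params takes no time and is no camera call.
- finish_job(): hands the job in, once; it reports no verdict.
The state is a dict: "t": time; "joint_pos": joint angles; "joint_velocities": joint speeds; "effort": joint torques, N m; "position": TCP position; "orientation": TCP orientation; "ft_force": force on the tool from outside, world axes, zero at the start; "moment": the same for the moment, N m; "finger_gap": finger opening in m.
Only numpy, scipy, OpenCV 4.12 (cv2) and the standard library are available. Lean on these libraries where they do the work, as an engineer would, in place of code of your own. Each camera call takes 0.05 s, during which the arm holds its last target.

## Working session

There is one attempt and no reset: what is moved stays moved. The work goes in short steps, Python scripts to look and compute and a tool call to move; the robot and the scene stay as the last step left them, time stands still between calls to the robot, and variables do not carry over. Pictures are saved under pics/ and viewed, and the job is handed in when it is done.

Besides the shell and the picture viewer there is one more tool, called as name([rows], argument=value, ...), one row to a line, values as JSON. play_rows: Moves the arm, as the interface text tells. Its arguments: {"type":"object","properties":{"linear":{"type":"array"},"yaw":{"type":"array"},"claw":{"type":"array"},"newtons":{"type":"number"}},"required":["linear","yaw","claw"]}

```bash
ls; mkdir -p pics; python3 - <<'E'
from rig import *
import cv2
s=read_state();print(s)
for n in("scene","side","wrist"):
    im=snapshot(n);cv2.imwrite(f"pics/a_{n}.png",im[:,:,::-1]);print(n,camera_params(n))
E
```

```text
pics
{'t': 0.0, 'joint_pos': array([-1.2658306 ,  0.3838216 ,  0.04382584,  1.59959673, -0.01789667,
        1.16118669, -0.04991503]), 'joint_velocities': array([ 0.00047786, -0.00038505,  0.00147107,  0.00010773, -0.00027085,
       -0.00047525,  0.00073936]), 'effort': array([-4.39677178e-04, -4.33436322e+01,  1.02419045e+00, -2.49519628e+01,
        1.05074141e-02,  1.10431400e-02,  8.28194857e-06]), 'position': array([0.25438373, 0.59704976, 0.20398523]), 'orientation': array([-0.62820491, -3.07774626,  0.00407021]), 'ft_force': array([-1.08292805,  0.73469034,  0.13190248]), 'moment': array([ 0.00878367,  0.05778399, -0.02449194]), 'finger_gap': 0.0852087717786859}
scene {'fov_y': 47.74611719418108, 'cx': 323.24674733689926, 'cy': 231.04245414962455, 'rvec': array([ 2.02858431, -0.56153344,  0.32191057]), 'tvec': array([-0.47837064,  0.21128046,  1.04649894])}
side {'fov_y': 57.71736339754518, 'cx': 316.61056648856726, 'cy': 245.95866612547235, 'rvec': array([ 2.28659191, -0.32116646,  0.1513081 ]), 'tvec': array([-0.52022306,  0.14523108,  0.99650365])}
wrist {'fov_y': 58.135119743228096, 'cx': 314.0891415518536, 'cy': 239.5971483757727, 'tool_from_camera': array([[-1.02851068e-03, -9.49032187e-01, -3.15177491e-01,
         8.17971054e-02],
       [ 9.99999411e-01, -1.08551076e-03,  5.31310569e-06,
         3.97280539e-04],
       [-3.47170865e-04, -3.15177299e-01,  9.49032744e-01,
        -1.69576489e-01],
       [ 0.00000000e+00,  0.00000000e+00,  0.00000000e+00,
         1.00000000e+00]])}
```

View pics/a_scene.png

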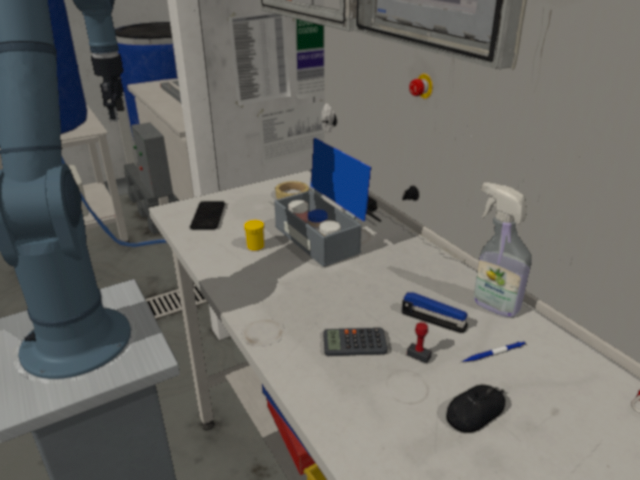

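View pics/a_side.png

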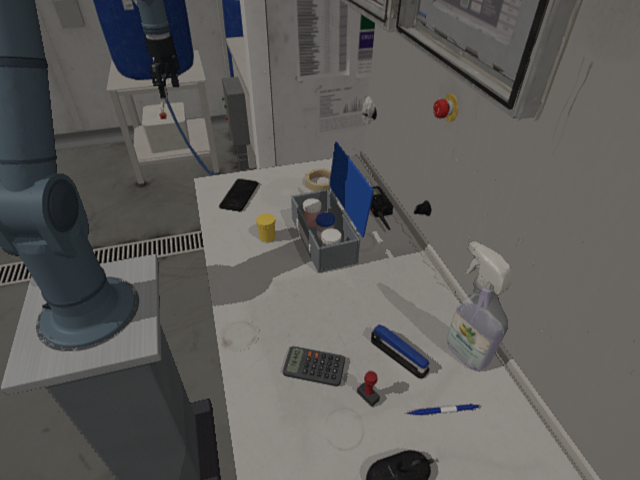

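View pics/a_wrist.png

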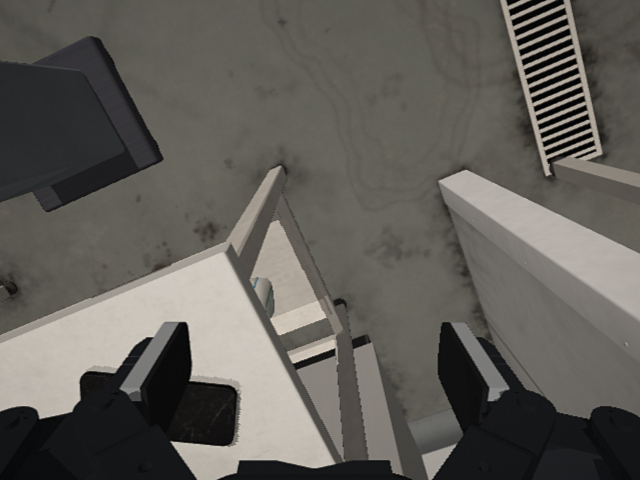

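The scene and side views show the case at about (320,225) in scene and (327,230) in side. Its blue lid is upright behind it, close to the wall. A yellow pot stands in front at (255,235), and a dark object sits behind the lid at about (380,205) in side. I'll enlarge the area to take measurements.

```bash
python3 - <<'E'
import cv2
a=cv2.imread('pics/a_side.png')[130:290,250:450];cv2.imwrite('pics/b_side.png',cv2.resize(a,None,fx=4,fy=4,interpolation=cv2.INTER_CUBIC)[:600])
cv2.imwrite('pics/b_side.png',cv2.resize(a,(750,600),interpolation=cv2.INTER_CUBIC))
a=cv2.imread('pics/a_scene.png')[125:285,250:450];cv2.imwrite('pics/b_scene.png',cv2.resize(a,(750,600),interpolation=cv2.INTER_CUBIC))
E
```

```text
(no output)
```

View pics/b_side.png

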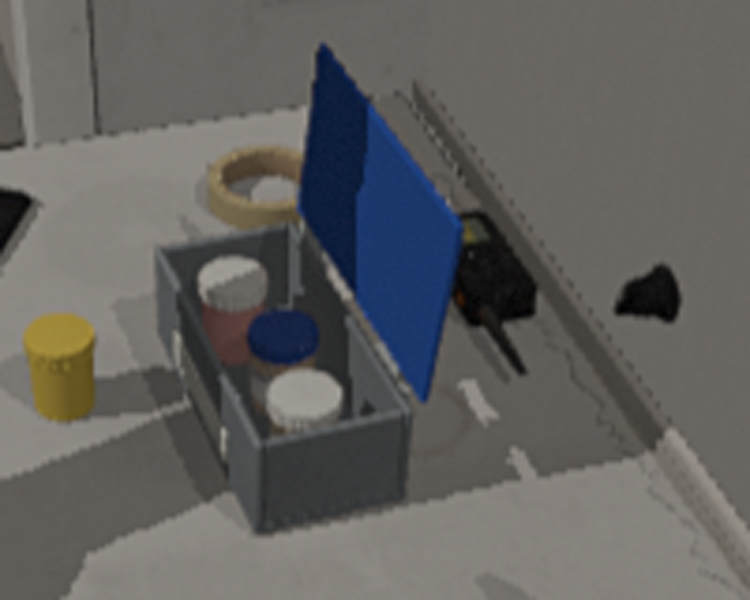

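View pics/b_scene.png

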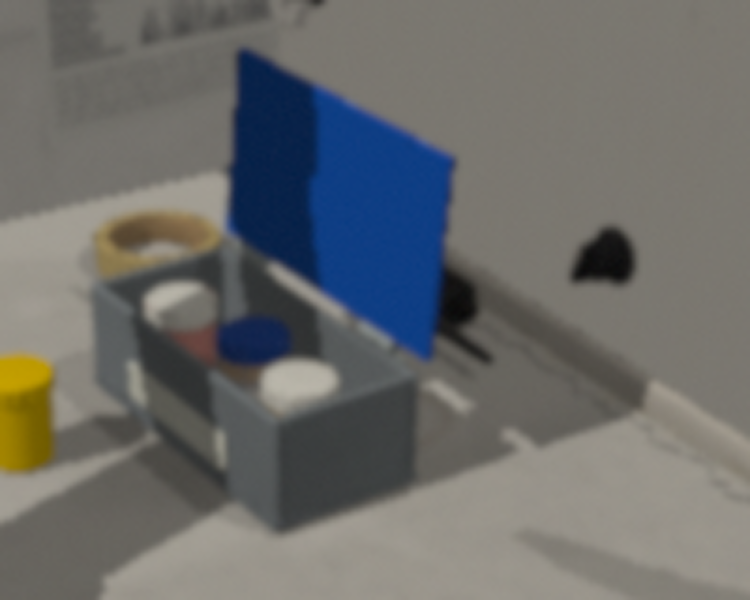

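```bash
cat > h.py <<'E'
import numpy as np, cv2
from rig import *
def proj(n,P):
    c=camera_params(n);f=240/np.tan(np.radians(c['fov_y']/2))
    K=np.array([[f,0,c['cx']],[0,f,c['cy']],[0,0,1]])
    return cv2.projectPoints(np.array(P,float).reshape(-1,1,3),c['rvec'],c['tvec'],K,None)[0][:,0]
def campos(n):
    c=camera_params(n);R=cv2.Rodrigues(c['rvec'])[0];return -R.T@c['tvec']
def onplane(n,u,v,z):
    c=camera_params(n);f=240/np.tan(np.radians(c['fov_y']/2));R=cv2.Rodrigues(c['rvec'])[0]
    d=R.T@np.array([(u-c['cx'])/f,(v-c['cy'])/f,1]);o=campos(n);return o+d*(z-o[2])/d[2]
E
cat > fit.py <<'E'
from h import *
from scipy.optimize import least_squares
C=[(-55,-115,0),(-55,-115,84),(55,-115,84),(55,-115,0),(-55,115,84),(55,115,84)]
L=[(4,-118),(140,-118),(140,118),(4,118)]
S=np.array([(260,530),(258,445),(410,410),(405,495),(157,248),(293,228),(425,398),(460,228),(322,45),(300,210)])/3.75+[250,130]
E_=np.array([(280,530),(275,425),(415,378),(412,480),(95,290),(228,238),(432,358),(453,160),(240,50),(230,228)])/3.75+[250,125]
def pts(p):
    x,y,w,a=p
    P=[c for c in C]+[(59-r*np.cos(a),yy,87+r*np.sin(a)) for r,yy in L]
    P=np.array(P,float)/1000;R=np.array([[np.cos(w),-np.sin(w),0],[np.sin(w),np.cos(w),0],[0,0,1]])
    return P@R.T+[x,y,0]
if __name__=="__main__":
    f=lambda p:np.r_[(proj('side',pts(p))-S).ravel(),(proj('scene',pts(p))-E_).ravel()]
    r=least_squares(f,[.6,.3,0,1.65],loss='soft_l1');print(r.x);print(f(r.x).reshape(-1,2).round(1))
    p=r.x
    print(pts(p).round(3))
    for n in('side','scene'):print(n,campos(n))
    print("wall base",[onplane('side',250+u/3.75,130+v/3.75,0).round(3) for u,v in [(415,85),(660,445),(640,455)]])
    print("radio",[onplane('side',250+u/3.75,130+v/3.75,z).round(3) for u,v,z in [(535,290,.03),(475,325,.0),(522,372,0.01),(485,213,.03)]])
    print("yellow pot",onplane('side',250+60/3.75,130+400/3.75,0))
    print("tape",onplane('side',250+255/3.75,130+190/3.75,0.0125))
    print("phone",onplane('side',240,195,0))
    print("stapler",onplane('side',400,350,0.03), onplane('side',315,365,0.01))
E
python3 fit.py
```

```text
[0.58664924 0.08371322 0.04257059 1.64680758]
[[-0.9  2.4]
 [-0.1  0.2]
 [ 2.4 -0. ]
 [ 1.2  2.1]
 [-0.2 -1.1]
 [ 1.3 -2.9]
 [ 0.7  1.4]
 [ 0.5 -0.6]
 [-0.  -1.6]
 [ 0.6 -1.1]
 [-1.6  2.6]
 [-0.4 -0.6]
 [ 1.5 -1.2]
 [ 1.2  2. ]
 [-1.8 -2.5]
 [-0.7  1.1]
 [-0.7  1.5]
 [-0.4 -0.4]
 [-0.5 -1.5]
 [-0.5  0.6]]
[[ 0.537 -0.034  0.   ]
 [ 0.537 -0.034  0.084]
 [ 0.646 -0.029  0.084]
 [ 0.646 -0.029  0.   ]
 [ 0.527  0.196  0.084]
 [ 0.637  0.201  0.084]
 [ 0.651 -0.032  0.091]
 [ 0.661 -0.031  0.227]
 [ 0.651  0.205  0.227]
 [ 0.641  0.204  0.091]]
side [ 0.31630109 -0.76098154  0.77820585]
scene [ 2.38494738e-04 -9.37347068e-01  7.00013113e-01]
wall base [array([0.846, 0.494, 0.   ]), array([ 0.838, -0.022,  0.   ]), array([ 0.819, -0.028,  0.   ])]
radio [array([0.806, 0.134, 0.03 ]), array([0.763, 0.141, 0.   ]), array([0.77 , 0.068, 0.01 ]), array([0.809, 0.241, 0.03 ])]
yellow pot [0.43854192 0.14103824 0.        ]
tape [0.64675313 0.34773407 0.0125    ]
phone [0.4000808  0.35464681 0.        ]
stapler [ 0.62683353 -0.31405654  0.03      ] [ 0.45477696 -0.28794654  0.01      ]
```

Case fit: centre about (0.587, 0.084), yaw about 0.04, lid at about 1.65 rad.

Things that could be mistaken for what I want, in the scene view:
- **Lid:** the blue plate at (340,180). The blue stapler at (435,310) and the blue pen at (495,352) are not it.
- **sample_pot_1:** the blue-lidded pot in the case at (318,216). The yellow pot at (255,235) outside the case is a look-alike.

The crops confirm the hinged plate on the case is the lid. Next I'll check the clearance behind it and the projected fit.

```bash
python3 - <<'E'
from h import *
# overlay model & z of wall things at plane x=.84
def onx(n,u,v,x):
    c=camera_params(n);f=240/np.tan(np.radians(c['fov_y']/2));R=cv2.Rodrigues(c['rvec'])[0]
    d=R.T@np.array([(u-c['cx'])/f,(v-c['cy'])/f,1]);o=campos(n);return (o+d*(x-o[0])/d[0]).round(3)
print("monitor side",onx('side',515,107,.84),onx('side',345,0,.84),"scene",onx('scene',490,65,.84),onx('scene',262,5,.84), "knob",onx('side',423,208,.84),onx('scene',410,193,.84))
from fit import pts
im=cv2.imread('pics/a_side.png');p=pts([.5866,.0837,.0426,1.647])
for q in proj('side',p): cv2.circle(im,tuple(int(round(v*8)) for v in q),8,(0,0,255),-1,shift=3)
cv2.imwrite('pics/c.png',cv2.resize(im[130:290,250:450],(750,600),interpolation=cv2.INTER_CUBIC))
E
```

```text
monitor side [ 0.84  -0.174  0.46 ] [0.84  0.714 0.43 ] scene [ 0.84  -0.17   0.454] [0.84  0.879 0.455] knob [0.84  0.035 0.093] [0.84  0.036 0.091]
```

View pics/c.png

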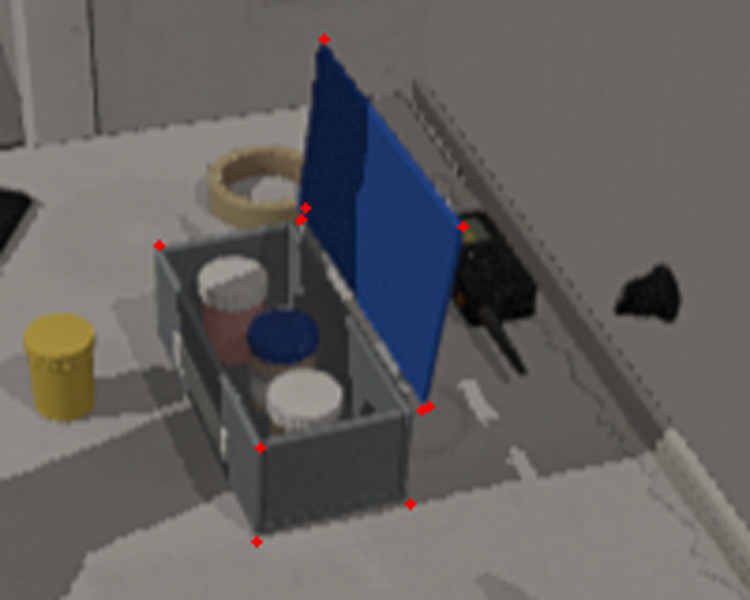

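play_rows([
  [0,0,35],
  [0,0,75],
  [10,-15,105],
  [35,-45,110],
  [62,-77,110],
  [88,-108,110],
  [115,-139,110],
  [141,-171,110],
  [168,-202,110],
  [190,-230,110],
  [205,-245,110],
  [210,-250,110],
], yaw=[0,0,0.05,0.1,0.15,0.2,0.25,0.3,0.35,0.4,0.44,0.44], claw=[0.8,0.5,0.2,0,0,0,0,0,0,0,0,0])

```text
t: 1.15
position: [0.4684, 0.3415, 0.3141]
orientation: [-0.045, 3.14, -0.007]
ft_force: [1.5, -0.4, -0.7]
finger_gap: 0.0004
```

The overlay matches within about 3 px, so the fit is good. The gripper is shut and its jaws are aligned along y. Next I'll move behind the lid, still above it.

play_rows([
  [15,-20,0],
  [40,-48,0],
  [65,-78,0],
  [90,-108,0],
  [115,-138,0],
  [140,-168,0],
  [165,-198,0],
  [190,-228,0],
  [215,-255,0],
  [232,-275,0],
  [237,-280,0],
  [237,-281,0],
], yaw=[0.01,0.01,0.01,0.01,0.01,0.01,0.01,0.01,0.01,0.01,0.01,0.01], claw=[0,0,0,0,0,0,0,0,0,0,0,0])

```text
t: 2.15
position: [0.706, 0.0591, 0.3128]
orientation: [-0.055, 3.141, -0.008]
ft_force: [-1.0, -0.1, -0.6]
finger_gap: -0.0002
```

```bash
python3 - <<'E'
from h import *
s=read_state();print(s['t'],s['position'],s['orientation'],s['ft_force'])
for n in ('side','wrist'):
    im=snapshot(n);cv2.imwrite(f'pics/d_{n}.png',im[:,:,::-1])
E
```

```text
2.15 [0.70601751 0.05908311 0.31280899] [-0.05490348  3.14092854 -0.00842451] [-0.99314094 -0.13771118 -0.63053125]
```

View pics/d_side.png

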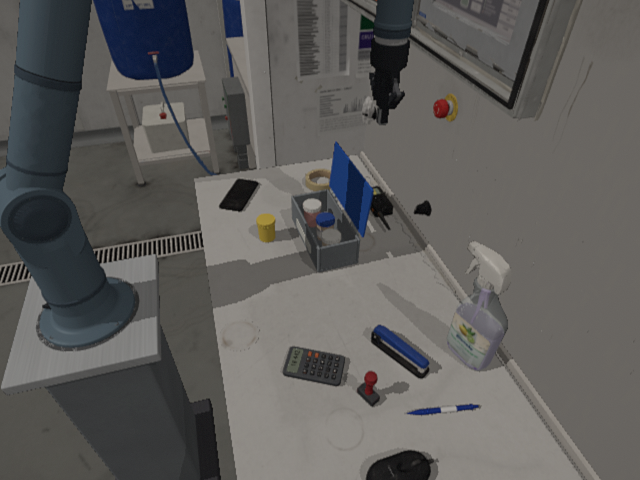

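View pics/d_wrist.png

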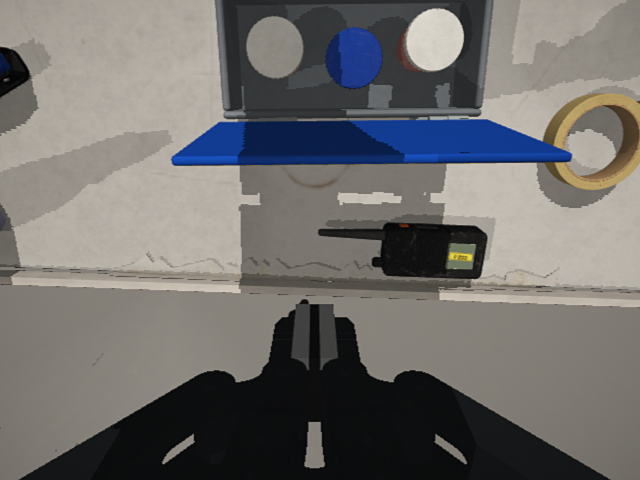

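The wrist view shows the fingers clear behind the lid. The lid's free edge runs from (172,160) to (571,155) and the hinge side from (223,122) to (483,118), with the radio well behind. I'll refine the fit with this view.

```bash
cat > fw.py <<'E'
from h import *
from fit import pts
from scipy.optimize import least_squares
def wproj(P,pos,rv):
    c=camera_params('wrist');f=240/np.tan(np.radians(c['fov_y']/2))
    T=np.eye(4);T[:3,:3]=cv2.Rodrigues(np.array(rv,float))[0];T[:3,3]=pos
    M=np.linalg.inv(T@c['tool_from_camera']);Q=np.array(P)@M[:3,:3].T+M[:3,3]
    return Q[:,:2]/Q[:,2:]*f+[c['cx'],c['cy']]
E
python3 - <<'E'
from fw import *
im=cv2.imread('pics/d_wrist.png');a=im[90:190,130:350];b=im[90:190,410:630]
cv2.imwrite('pics/e.png',np.vstack([cv2.resize(a,(660,300),interpolation=cv2.INTER_CUBIC),cv2.resize(b,(660,300),interpolation=cv2.INTER_CUBIC)]))
s=read_state()
print(wproj(pts([.5866,.0837,.0426,1.647]),s['position'],s['orientation']).round(1)[[2,5,6,7,8,9]])
E
```

```text
[[213.4 119.5]
 [471.6 118.6]
 [208.6 124.9]
 [156.1 157.6]
 [557.4 156.5]
 [477.2 124.1]]
```

View pics/e.png

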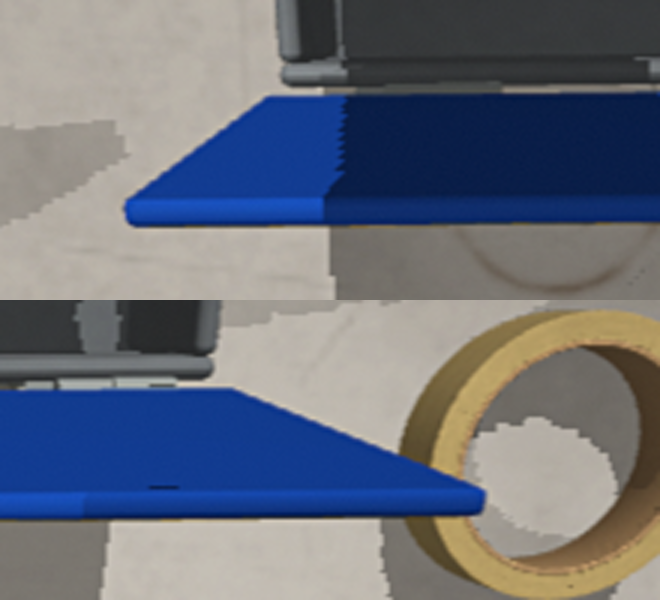

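```bash
python3 - <<'E'
from fw import *
s=read_state()
W=np.array([(219.3,122.8),(172,161),(571.5,157),(488.3,119.8)])
from fit import S,E_
f=lambda p:np.r_[(wproj(pts(p)[6:],s['position'],s['orientation'])-W).ravel()*2,((proj('side',pts(p))-S).ravel())*.3,((proj('scene',pts(p))-E_).ravel())*.3]
r=least_squares(f,[.5866,.0837,.0426,1.647]);print(r.x,f(r.x)[:8].round(1));p=pts(r.x);print(p.round(3))
E
```

```text
[0.58348137 0.09201417 0.04983488 1.67601944] [-1.5  0.  -0.2  0.3  1.5  0.2 -0.9  0.3]
[[ 0.534 -0.026  0.   ]
 [ 0.534 -0.026  0.084]
 [ 0.644 -0.02   0.084]
 [ 0.644 -0.02   0.   ]
 [ 0.523  0.204  0.084]
 [ 0.633  0.21   0.084]
 [ 0.649 -0.023  0.091]
 [ 0.663 -0.022  0.226]
 [ 0.651  0.214  0.226]
 [ 0.637  0.213  0.091]]
```

play_rows([
  [0,1,-15],
  [0,1,-40],
  [0,1,-65],
  [0,1,-90],
  [0,1,-105],
  [0,1,-110],
  [0,1,-110],
  [0,1,-110],
], yaw=[0.02,0.02,0.02,0.02,0.02,0.02,0.02,0.02], claw=[0,0,0,0,0,0,0,0])

```text
t: 2.92
position: [0.7047, 0.0665, 0.2043]
orientation: [-0.099, 3.139, -0.002]
ft_force: [0.1, -0.3, -0.1]
finger_gap: -0.0
```

```bash
python3 - <<'E'
from h import *
s=read_state();print(s['t'],s['position'],s['ft_force'])
im=snapshot('side');cv2.imwrite(f'pics/f.png',cv2.resize(im[60:260,270:470,::-1],(600,600),interpolation=cv2.INTER_CUBIC))
s=read_state();print(s['t'],s['position'],s['ft_force'])
E
```

```text
2.9167 [0.70470204 0.06649089 0.20433739] [ 0.10759649 -0.25785752 -0.06841092]
2.9667 [0.70548714 0.06588399 0.20531101] [ 0.17896566 -1.07625714 -0.26050711]
```

View pics/f.png

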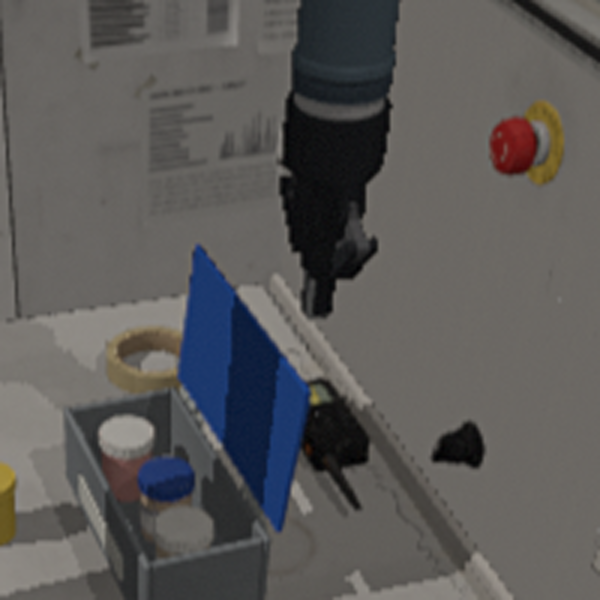

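play_rows([
  [-8,-5,-5],
  [-18,-5,-10],
  [-25,-5,-10],
  [-30,-5,-10],
  [-35,-5,-10],
  [-40,-5,-10],
  [-45,-5,-10],
  [-50,-5,-10],
  [-55,-5,-10],
  [-60,-5,-10],
  [-65,-5,-10],
  [-70,-5,-10],
], yaw=[-0.02,-0.02,-0.02,-0.02,-0.02,-0.02,-0.02,-0.02,-0.02,-0.02,-0.02,-0.02], claw=[0,0,0,0,0,0,0,0,0,0,0,0])

```text
t: 3.97
position: [0.6345, 0.0605, 0.1947]
orientation: [-0.066, 3.139, -0.003]
ft_force: [2.3, -0.2, -0.8]
finger_gap: -0.0001
```

```bash
python3 - <<'E'
from h import *
s=read_state();print(s['t'],s['position'],s['ft_force'])
im=snapshot('side');cv2.imwrite(f'pics/g.png',cv2.resize(im[60:260,270:470,::-1],(600,600),interpolation=cv2.INTER_CUBIC))
s=read_state();print(s['t'],s['position'],s['ft_force'])
E
```

```text
3.9667 [0.63453674 0.06045337 0.1947037 ] [ 2.3290582  -0.20978019 -0.78993485]
4.0167 [0.63319774 0.06073858 0.19451482] [-0.86971023  0.02734622 -0.438468  ]
```

View pics/g.png

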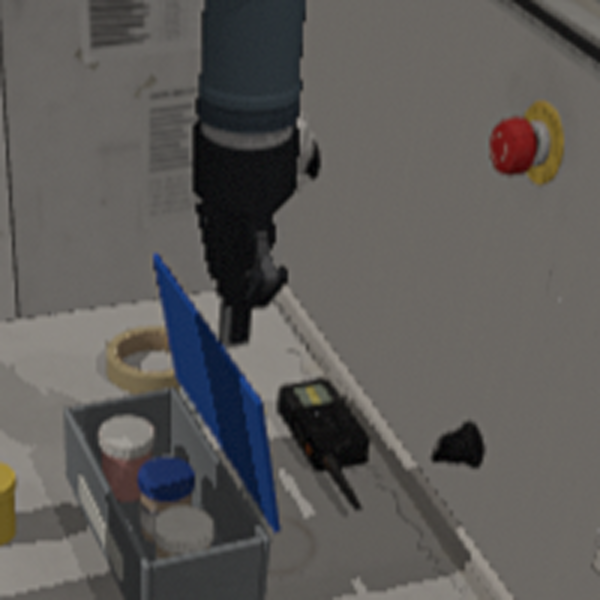

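play_rows([
  [-5,0,0],
  [-10,0,0],
  [-15,0,0],
  [-20,0,0],
  [-22,0,0],
  [-16,0,0],
  [-10,0,4],
  [-8,0,15],
  [-8,0,30],
  [-8,0,45],
], yaw=[0,0,0,0,0,0,0,0,0,0], claw=[0,0,0,0,0,0,0,0,0,0])

```text
t: 4.85
position: [0.6258, 0.0606, 0.2405]
orientation: [0.066, -3.14, 0.003]
ft_force: [0.2, -1.0, -0.1]
finger_gap: -0.0002
```

```bash
python3 - <<'E'
from h import *
s=read_state();print(s['t'],s['position'],s['ft_force'])
im=snapshot('side');cv2.imwrite(f'pics/h.png',cv2.resize(im[60:260,270:470,::-1],(600,600),interpolation=cv2.INTER_CUBIC))
E
```

```text
4.85 [0.62582045 0.0606053  0.24049593] [ 0.20059179 -0.95759573 -0.07811366]
```

View pics/h.png

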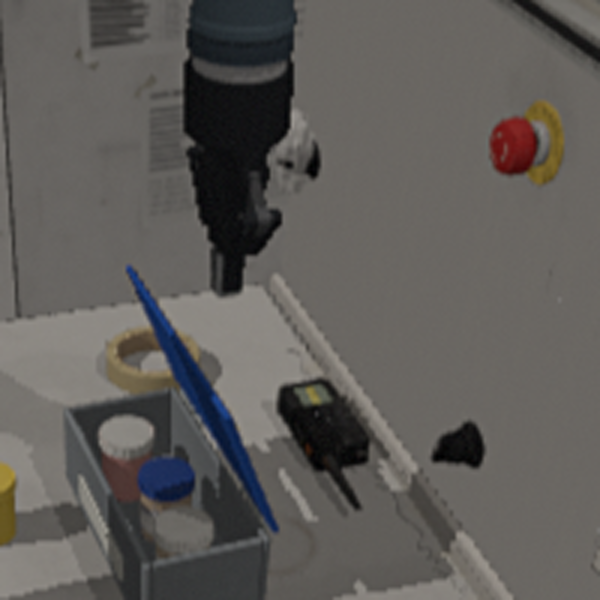

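play_rows([
  [-20,0,8],
  [-45,0,10],
  [-72,0,10],
  [-98,0,10],
  [-115,0,5],
  [-118,0,-15],
  [-118,0,-40],
  [-118,0,-65],
  [-118,0,-85],
  [-118,0,-90],
], yaw=[0,0,0,0,0,0,0,0,0,0], claw=[0,0,0,0,0,0,0,0,0,0])

```text
t: 5.73
position: [0.508, 0.0603, 0.1519]
orientation: [-0.065, 3.14, -0.003]
ft_force: [-0.0, 0.3, 0.5]
finger_gap: -0.0
```

```bash
cat > look.py <<'E'
from h import *
from fw import pts
import sys
P=[.5835,.092,.0498]
s=read_state();print(s['t'],s['position'],s['ft_force'].round(2))
im=snapshot('side')
bgr=im[:,:,::-1].astype(int)
for a in map(float,sys.argv[2:]):
    q=proj('side',pts(P+[a]))[6:];print(a,((q-[270,100])*4).round(0).tolist())
cv2.imwrite('pics/'+sys.argv[1]+'.png',cv2.resize(im[100:250,270:420,::-1],(600,600),interpolation=cv2.INTER_CUBIC))
E
python3 look.py i 0.5 0.6 0.7 .8 .9 1.0 1.1
```

```text
5.7333 [0.50804432 0.06027077 0.15186196] [-0.04  0.34  0.52]
0.5 [[361.0, 546.0], [175.0, 502.0], [60.0, 287.0], [228.0, 337.0]]
0.6 [[362.0, 545.0], [188.0, 483.0], [70.0, 269.0], [228.0, 337.0]]
0.7 [[362.0, 545.0], [202.0, 464.0], [82.0, 252.0], [229.0, 336.0]]
0.8 [[363.0, 544.0], [218.0, 447.0], [96.0, 236.0], [229.0, 336.0]]
0.9 [[363.0, 544.0], [237.0, 430.0], [111.0, 221.0], [230.0, 336.0]]
1.0 [[364.0, 543.0], [256.0, 414.0], [127.0, 207.0], [230.0, 335.0]]
1.1 [[364.0, 543.0], [277.0, 399.0], [145.0, 195.0], [230.0, 335.0]]
```

View pics/i.png

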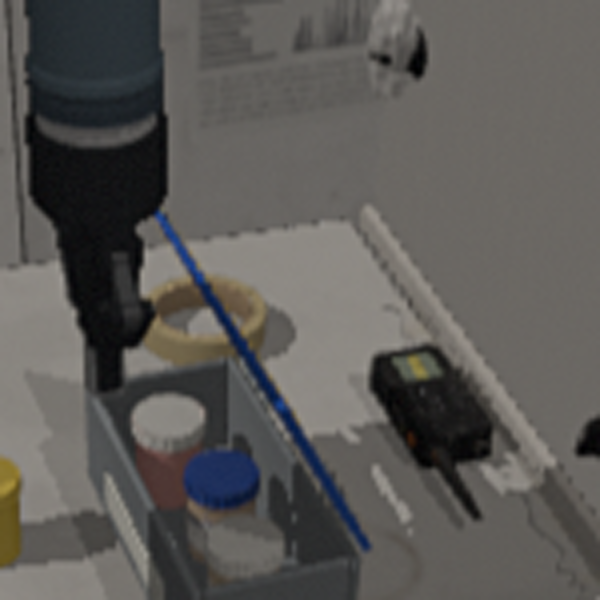

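The lid is at about 1.07 rad, falling freely, and the fingers are in front of it. I'll set the catch position now.

play_rows([
  [6,0,-5],
  [12,0,-10],
  [16,0,-12],
  [16,0,-12],
  [16,0,-12],
  [16,0,-12],
  [16,0,-12],
  [16,0,-12],
], yaw=[0,0,0,0,0,0,0,0], claw=[0,0,0,0,0,0,0,0])

```text
t: 6.45
position: [0.5245, 0.0604, 0.1407]
orientation: [-0.065, 3.139, -0.003]
ft_force: [0.0, -0.1, 0.4]
finger_gap: 0.0001
```

```bash
python3 look.py j
```

```text
6.45 [0.52453418 0.06035432 0.14074938] [ 0.02 -0.09  0.4 ]
```

View pics/j.png

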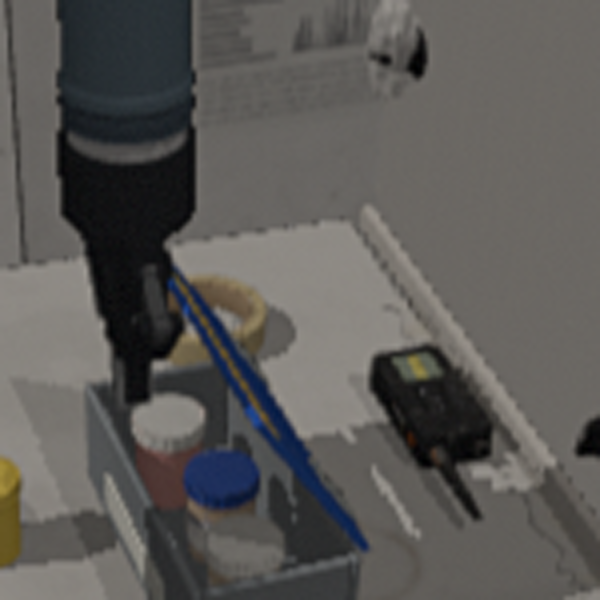

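play_rows([
  [0,0,0],
  [0,0,0],
  [0,0,0],
  [0,0,0],
  [0,0,0],
], yaw=[0,0,0,0,0], claw=[0,0,0,0,0])

```text
t: 6.92
position: [0.5244, 0.0604, 0.1407]
orientation: [-0.065, 3.139, -0.003]
ft_force: [0.7, 0.0, 0.7]
finger_gap: 0.0001
```

```bash
python3 look.py k
```

```text
6.9167 [0.52442869 0.06036832 0.14066605] [0.68 0.05 0.7 ]
```

View pics/k.png

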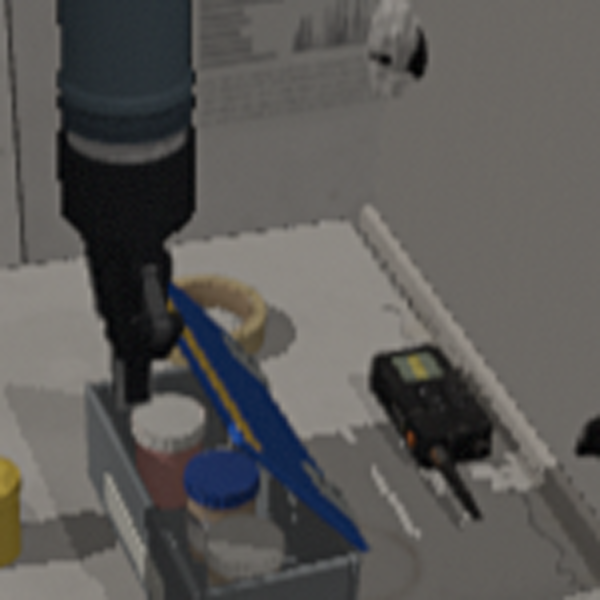

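play_rows([
  [0,0,0],
  [0,0,0],
  [0,0,0],
], yaw=[0,0,0], claw=[0,0,0])

```text
t: 7.22
position: [0.5244, 0.0604, 0.1406]
orientation: [-0.065, 3.139, -0.003]
ft_force: [0.2, 0.4, 0.3]
finger_gap: 0.0
```

```bash
python3 look.py l; python3 -c "
from h import *
print(read_state()['ft_force'])"
```

```text
7.2167 [0.52443061 0.06036883 0.14064228] [0.18 0.43 0.35]
[ 0.12672068  0.1261736  -0.45857807]
```

View pics/l.png

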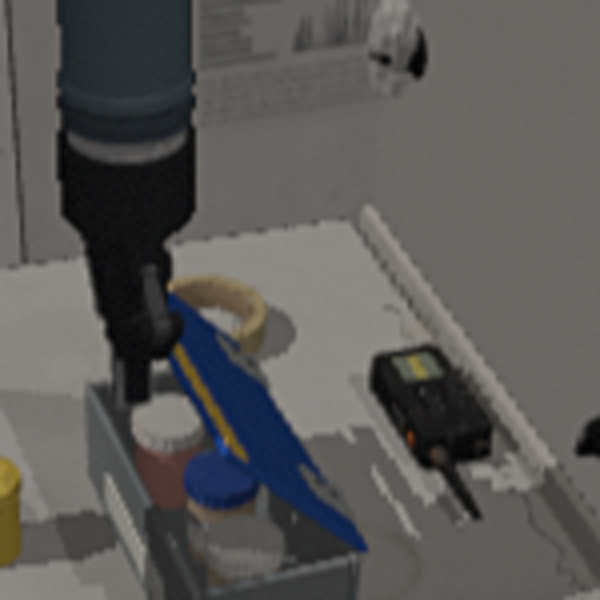

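play_rows([
  [0,0,0],
  [0,0,0],
  [0,0,0],
], yaw=[0,0,0], claw=[0,0,0])

```text
t: 7.52
position: [0.5245, 0.0603, 0.1406]
orientation: [-0.065, 3.139, -0.003]
ft_force: [-0.2, -0.8, 0.7]
finger_gap: 0.0
```

```bash
python3 look.py m; python3 -c "
from h import *
print(read_state()['ft_force'])"
```

```text
7.5167 [0.52446859 0.06033096 0.1406482 ] [-0.16 -0.76  0.71]
[ 0.39002217  0.55618021 -0.80240325]
```

View pics/m.png

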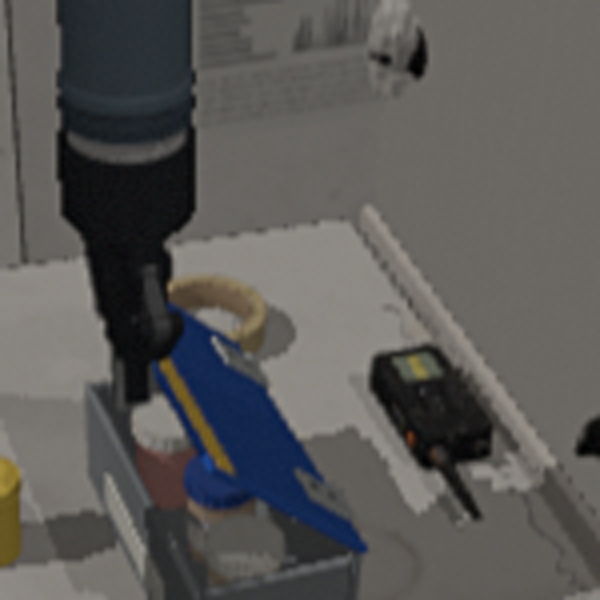

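play_rows([
  [2,0,0],
  [4,0,0],
], yaw=[0,0], claw=[0,0])

```text
t: 7.73
position: [0.5255, 0.0603, 0.1401]
orientation: [0.065, -3.135, 0.003]
ft_force: [-8.4, 0.4, 6.2]
finger_gap: 0.0001
```

```bash
python3 look.py n; python3 -c "
from h import *
print(read_state()['ft_force'])"
```

```text
7.7333 [0.52549346 0.06032879 0.14007994] [-8.35  0.39  6.24]
[-6.63509131  0.31155752  4.53751387]
```

View pics/n.png

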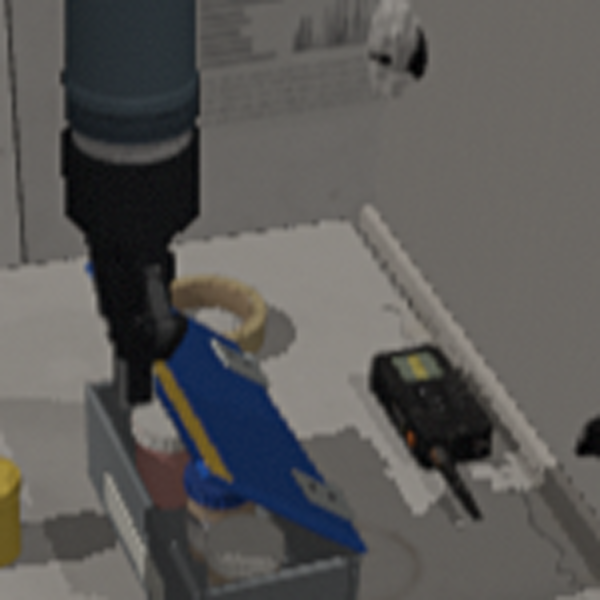

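The lid is caught at about 0.68 rad with −8 N in x. That is already loading it along the plate, so I'll ease off and read the forces.

play_rows([
  [0.5,0,0],
  [0,0,0],
], yaw=[0,0], claw=[0,0])

```text
t: 7.95
position: [0.5243, 0.0603, 0.1394]
orientation: [0.065, -3.132, 0.003]
ft_force: [-2.0, 0.2, -1.0]
finger_gap: 0.0002
```

```bash
python3 look.py o; python3 -c "
from h import *
print(read_state()['ft_force'])"
```

```text
7.95 [0.52425913 0.06028725 0.13943376] [-1.97  0.23 -0.99]
[-1.75195516 -0.21932685  0.15453309]
```

View pics/o.png

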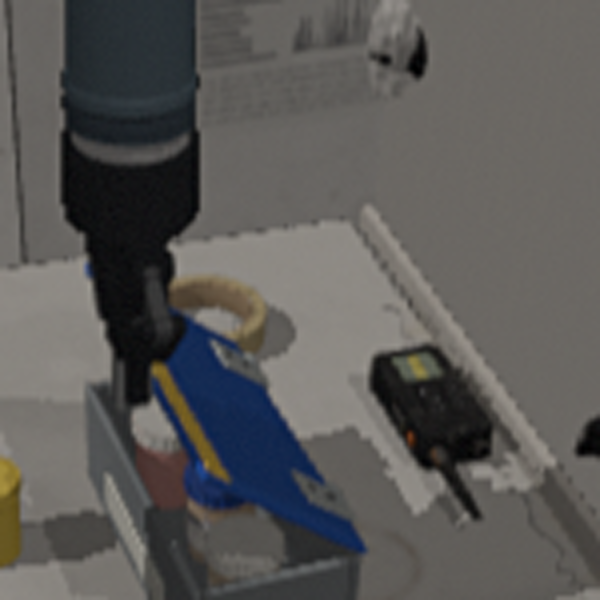

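The lid is resting on the fingers at about −2 N in x. Now I'll lower it along the arc in small steps.

play_rows([
  [-1.4,0,-1.6],
  [-2.8,0,-3.2],
  [-4.2,0,-4.8],
], yaw=[0,0,0], claw=[0,0,0])

```text
t: 8.25
position: [0.5206, 0.0602, 0.1346]
orientation: [0.065, -3.134, 0.004]
ft_force: [0.1, -0.7, 0.1]
finger_gap: -0.0
```

```bash
python3 look.py p; python3 -c "
from h import *
print(read_state()['ft_force'])"
```

```text
8.25 [0.52060967 0.06016305 0.13459665] [ 0.09 -0.75  0.08]
[-1.48322419  0.17747831 -1.43307819]
```

View pics/p.png

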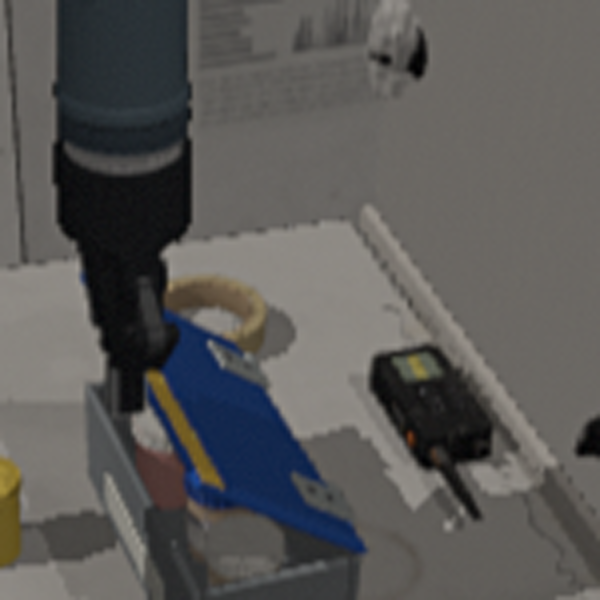

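```bash
cat > ov.py <<'E'
from h import *
from fw import pts
import sys
P=[.5835,.092,.0498]
s=read_state();print(s['t'],s['position'],s['ft_force'].round(2))
im=snapshot('side')[:,:,::-1].copy()
x0,y0,k=290,160,6
z=cv2.resize(im[y0:y0+90,x0:x0+100],None,fx=k,fy=k,interpolation=cv2.INTER_CUBIC)
for a in map(float,sys.argv[2:]):
    q=((proj('side',pts(P+[a]))[6:]+.5-[x0,y0])*k).astype(int);cv2.polylines(z,[q],True,(0,255,0),1);print(a,q.tolist())
cv2.imwrite('pics/'+sys.argv[1]+'.png',z)
E
python3 ov.py q .55 .65
```

```text
8.3 [0.5200602  0.06013293 0.13423815] [-1.48  0.18 -1.43]
0.55 [[425, 461], [154, 381], [-19, 60], [225, 148]]
0.65 [[425, 460], [174, 353], [-3, 34], [225, 147]]
```

View pics/q.png

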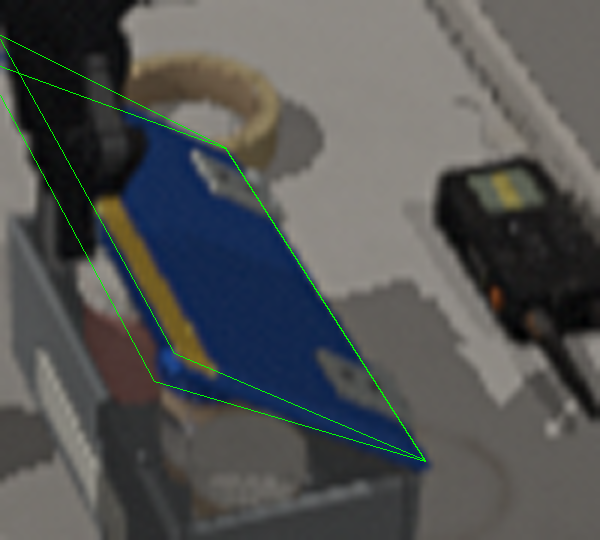

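The model outline matches the lid at about 0.6 rad, and it is following the fingers.

play_rows([
  [-0.8,0,-1.6],
  [-2,0,-3.3],
  [-3.2,0,-5],
  [-4.4,0,-6.7],
  [-5.6,0,-8.4],
  [-6.8,0,-10],
  [-7.8,0,-11.7],
], yaw=[0,0,0,0,0,0,0], claw=[0,0,0,0,0,0,0])

```text
t: 8.93
position: [0.5124, 0.0603, 0.1225]
orientation: [0.065, -3.133, 0.003]
ft_force: [-0.4, -1.1, -0.3]
finger_gap: -0.0004
```

```bash
python3 ov.py r .45 .5;  python3 -c "
from h import *
print(read_state()['ft_force'])"
```

```text
8.9333 [0.5123704  0.06029591 0.1225086 ] [-0.35 -1.07 -0.34]
0.45 [[424, 461], [137, 410], [-32, 86], [225, 149]]
0.5 [[425, 461], [145, 396], [-26, 73], [225, 148]]
[-0.42744158  0.18760726 -1.97073333]
```

View pics/r.png

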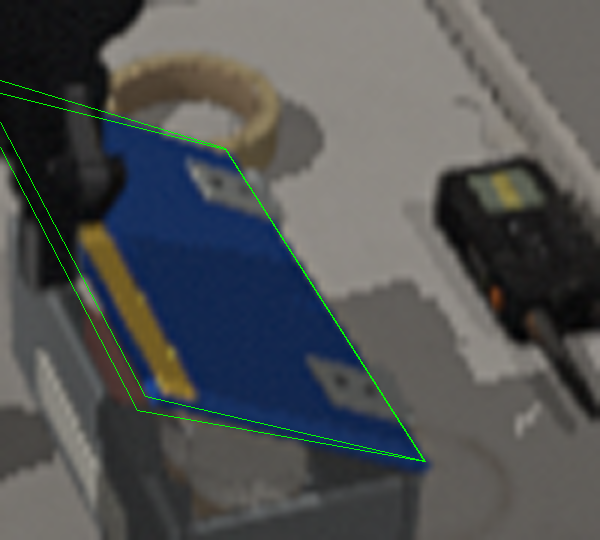

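play_rows([
  [-0.7,0,-1.6],
  [-1.5,0,-3.2],
  [-2.3,0,-4.8],
  [-3.1,0,-6.4],
  [-3.9,0,-8],
  [-4.7,0,-9.6],
  [-4.4,0,-9.6],
  [-4.3,0,-9.6],
  [-4.3,0,-9.6],
  [-4.3,0,-9.6],
], yaw=[0,0,0,0,0,0,0,0,0,0], claw=[0,0,0,0,0,0,0,0,0,0])

```text
t: 9.82
position: [0.5069, 0.0602, 0.1122]
orientation: [0.065, -3.131, 0.004]
ft_force: [-2.3, -0.8, -0.1]
finger_gap: -0.0
```

```bash
python3 ov.py s .38 .43;  python3 -c "
from h import *
print(read_state()['ft_force'])
snapshot('side')
print(read_state()['ft_force'],read_state()['position'])
"
```

```text
9.8167 [0.50686563 0.06016958 0.11222369] [-2.33 -0.83 -0.11]
0.38 [[424, 462], [127, 431], [-40, 105], [224, 149]]
0.43 [[424, 461], [134, 416], [-35, 91], [224, 149]]
[-1.69736809e+00  1.34567880e-03 -6.85131911e-01]
[-1.76061727 -1.32871104 -1.6225448 ] [0.5069273  0.06016793 0.11228024]
```

View pics/s.png

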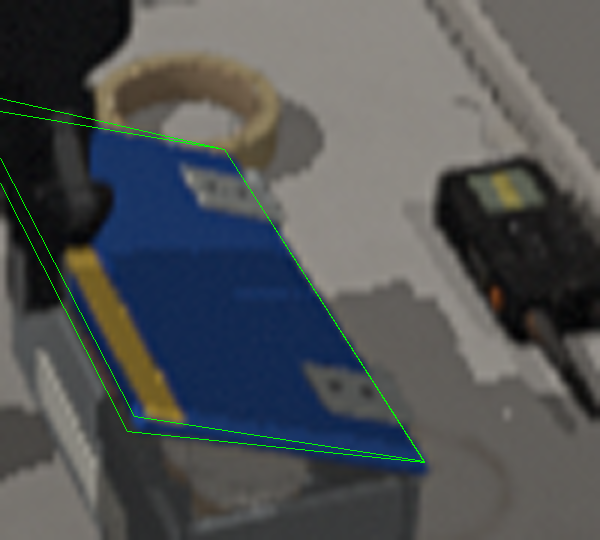

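play_rows([
  [-0.3,0,-1.1],
  [-0.8,0,-2.3],
  [-1.3,0,-3.5],
  [-1.8,0,-4.6],
  [-2.2,0,-5.8],
  [-2.6,0,-6.9],
  [-3,0,-8.1],
  [-3.4,0,-9.2],
  [-3.8,0,-10.4],
], yaw=[0,0,0,0,0,0,0,0,0], claw=[0,0,0,0,0,0,0,0,0])

```text
t: 10.67
position: [0.5028, 0.06, 0.1017]
orientation: [0.065, -3.13, 0.004]
ft_force: [-3.5, -1.0, 0.2]
finger_gap: 0.0001
```

```bash
python3 ov.py t .3 .35;  python3 -c "
from h import *
print(read_state()['ft_force'])
"
```

```text
10.6667 [0.5028465  0.06003942 0.10166302] [-3.47 -1.02  0.15]
0.3 [[424, 462], [118, 454], [-47, 127], [224, 150]]
0.35 [[424, 462], [124, 439], [-43, 113], [224, 150]]
[-2.23745288 -1.42173806 -1.13495395]
```

View pics/t.png

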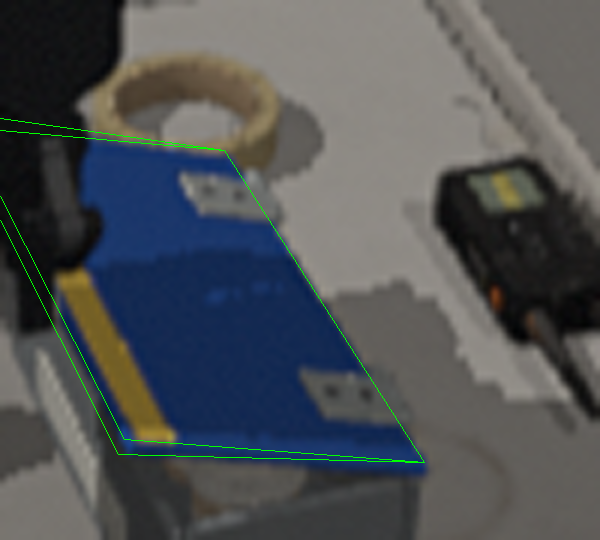

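play_rows([
  [-0.2,0,-1.1],
  [-0.6,0,-2.3],
  [-1,0,-3.5],
  [-1.4,0,-4.6],
  [-1.8,0,-5.8],
  [-2.2,0,-7],
  [-2.5,0,-8.2],
  [-2.8,0,-9.4],
  [-3.1,0,-10.6],
], yaw=[0,0,0,0,0,0,0,0,0], claw=[0,0,0,0,0,0,0,0,0])

```text
t: 11.47
position: [0.4995, 0.0599, 0.0907]
orientation: [0.065, -3.13, 0.004]
ft_force: [-2.6, -2.0, -0.2]
finger_gap: 0.0001
```

```bash
python3 ov.py u .22 .26;  python3 -c "
from h import *
print(read_state()['ft_force'])
"
```

```text
11.4667 [0.49954778 0.05989157 0.09067285] [-2.64 -1.96 -0.16]
0.22 [[424, 463], [111, 477], [-52, 148], [224, 150]]
0.26 [[424, 463], [114, 465], [-50, 137], [224, 150]]
[-2.91203762 -1.06055976 -0.51356533]
```

View pics/u.png

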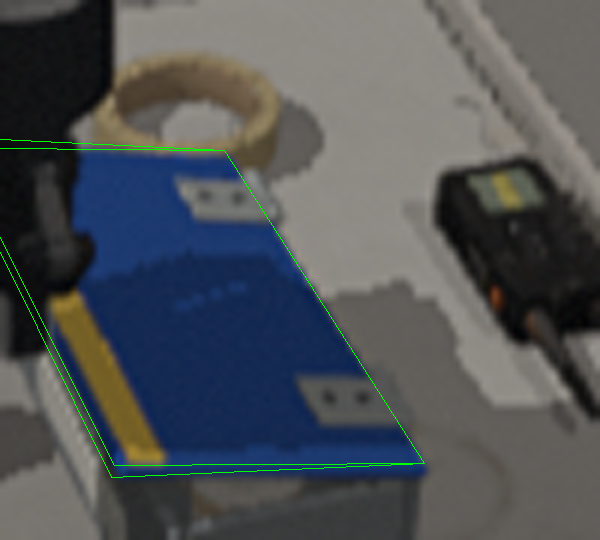

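play_rows([
  [-0.2,0,-1.2],
  [-0.4,0,-2.4],
  [-0.7,0,-3.6],
  [-1,0,-4.8],
  [-1.3,0,-6],
  [-1.5,0,-7.2],
  [-1.7,0,-8.4],
  [-1.9,0,-9.6],
  [-2.1,0,-10.8],
  [-2.3,0,-12],
], yaw=[0,0,0,0,0,0,0,0,0,0], claw=[0,0,0,0,0,0,0,0,0,0])

```text
t: 12.35
position: [0.497, 0.0598, 0.0783]
orientation: [0.065, -3.13, 0.005]
ft_force: [-3.5, -1.2, -0.7]
finger_gap: -0.0004
```

```bash
python3 ov.py v .12 .16;  python3 -c "
from h import *
print(read_state()['ft_force'])
"
```

```text
12.35 [0.49698972 0.05976312 0.07826106] [-3.46 -1.19 -0.73]
0.12 [[423, 464], [106, 505], [-56, 175], [224, 151]]
0.16 [[423, 464], [107, 494], [-55, 164], [224, 151]]
[-2.19492485 -1.19066241 -0.47699951]
```

View pics/v.png

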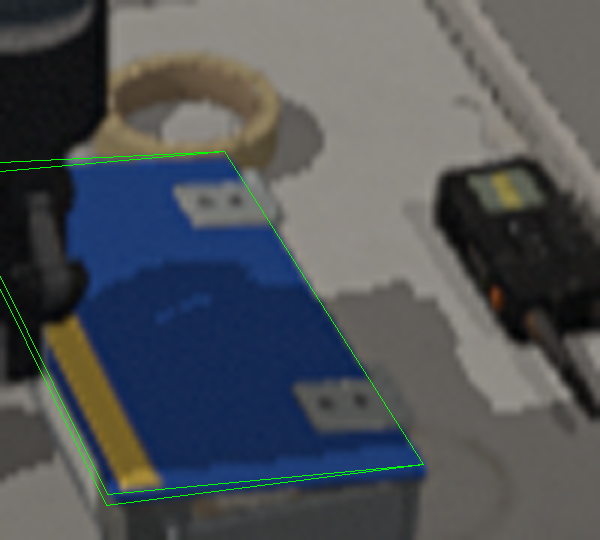

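play_rows([
  [-0.1,0,-1.2],
  [-0.2,0,-2.4],
  [-0.4,0,-3.6],
  [-0.6,0,-4.8],
  [-0.8,0,-6],
  [-1,0,-7.2],
  [-1.1,0,-8.4],
  [-1.2,0,-9.6],
  [-1.3,0,-10.8],
  [-1.3,0,-12],
], yaw=[0,0,0,0,0,0,0,0,0,0], claw=[0,0,0,0,0,0,0,0,0,0])

```text
t: 13.23
position: [0.4956, 0.0597, 0.0659]
orientation: [0.065, -3.129, 0.005]
ft_force: [-3.9, -1.7, -1.7]
finger_gap: 0.0003
```

```bash
python3 ov.py w .04 .08;  python3 -c "
from h import *
print(read_state()['ft_force'])
"
```

```text
13.2333 [0.49556937 0.05968114 0.06590105] [-3.93 -1.71 -1.68]
0.04 [[423, 464], [104, 527], [-56, 195], [224, 152]]
0.08 [[423, 464], [104, 516], [-56, 185], [224, 151]]
[-2.47980856 -2.20991203 -1.94035286]
```

View pics/w.png

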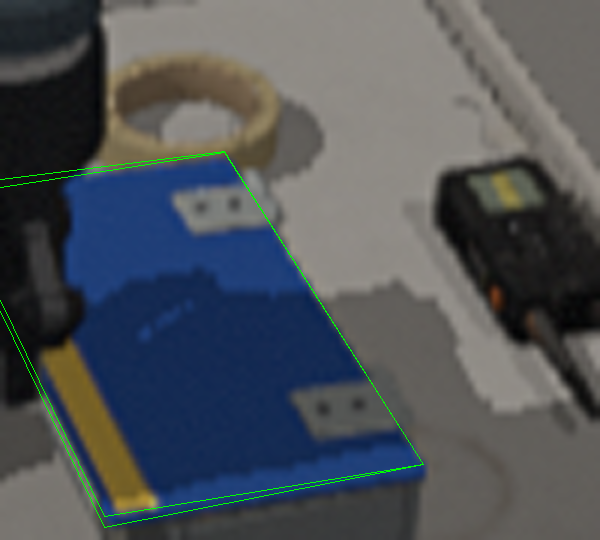

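play_rows([
  [0,0,-1.2],
  [-0.1,0,-2.4],
  [-0.2,0,-3.6],
  [-0.3,0,-4.8],
  [-0.4,0,-6],
  [-0.5,0,-7.2],
  [-0.5,0,-8.4],
  [-0.5,0,-9.4],
], yaw=[0,0,0,0,0,0,0,0], claw=[0,0,0,0,0,0,0,0])

```text
t: 13.95
position: [0.4951, 0.0597, 0.0562]
orientation: [0.065, -3.13, 0.005]
ft_force: [-2.9, -2.9, -1.3]
finger_gap: 0.0001
```

```bash
python3 ov.py x 0 .04;  python3 -c "
from h import *
print(read_state()['ft_force'])
"
```

```text
13.95 [0.49510265 0.05973277 0.05617039] [-2.92 -2.91 -1.25]
0.0 [[423, 465], [104, 537], [-56, 206], [224, 152]]
0.04 [[423, 464], [104, 527], [-56, 195], [224, 152]]
[-2.21763979 -0.72666908 -1.8685374 ]
```

View pics/x.png

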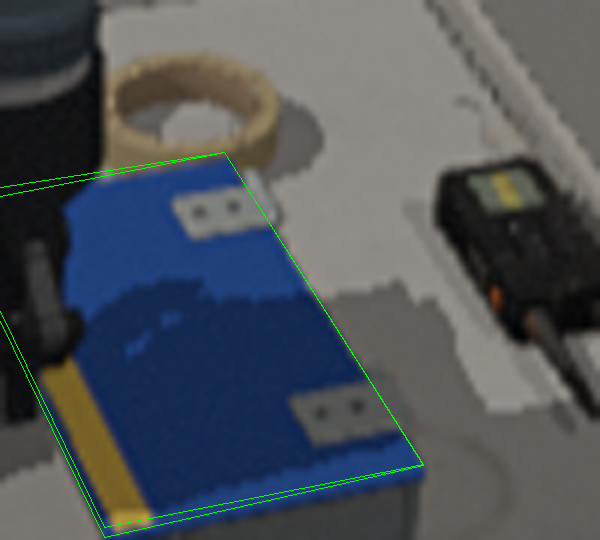

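play_rows([
  [0,0,-0.8],
  [0,0,-1.6],
  [0,0,-2.4],
  [0,0,-3.2],
], yaw=[0,0,0,0], claw=[0,0,0,0])

```text
t: 14.33
position: [0.4951, 0.0602, 0.0532]
orientation: [0.065, -3.129, 0.004]
ft_force: [-5.0, -2.1, 4.0]
finger_gap: -0.0001
```

```bash
python3 ov.py y 0;  python3 -c "
from h import *
print(read_state()['ft_force'])
"
```

```text
14.3333 [0.49509584 0.06016783 0.05316146] [-5.05 -2.12  4.  ]
0.0 [[423, 465], [104, 537], [-56, 206], [224, 152]]
[-3.61744741 -2.03193357  2.13462167]
```

View pics/y.png

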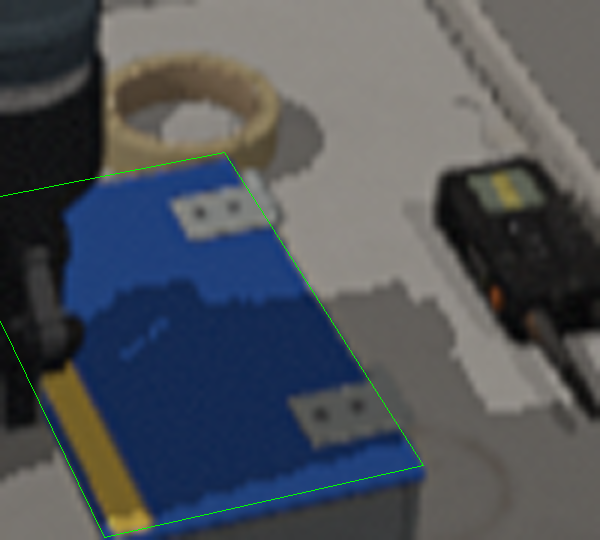

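Fz changed sign, so the lid is now seated on the case. I'll ease off and move straight away from it in −x.

play_rows([
  [0,0,0.3],
  [0,0,0.3],
  [-1,0,0.3],
  [-4,0,0],
  [-10,0,0],
  [-18,0,0],
  [-25,0,0],
  [-30,0,0],
  [-30,0,0],
  [-30,0,0],
], yaw=[0,0,0,0,0,0,0,0,0,0], claw=[0,0,0,0,0,0,0,0,0,0])

```text
t: 15.22
position: [0.4648, 0.0605, 0.0532]
orientation: [0.066, -3.13, 0.003]
ft_force: [1.0, -0.5, 1.0]
finger_gap: 0.0004
```

play_rows([
  [0,0,10],
  [0,0,35],
  [0,0,65],
  [0,0,95],
  [0,0,125],
  [0,0,145],
  [0,0,150],
  [0,0,150],
], yaw=[0,0,0,0,0,0,0,0], claw=[0,0,0,0,0,0,0,0])

```text
t: 15.88
position: [0.4669, 0.0608, 0.2059]
orientation: [0.065, -3.135, 0.0]
ft_force: [0.1, 0.4, -0.1]
finger_gap: 0.0
```

```bash
python3 ov.py z 0; python3 - <<'E'
from h import *
im=snapshot('side');cv2.imwrite('pics/z2.png',im[:,:,::-1])
E
```

```text
15.8833 [0.46693898 0.06078581 0.20587499] [ 0.1   0.36 -0.07]
0.0 [[423, 465], [104, 537], [-56, 206], [224, 152]]
```

View pics/z.png

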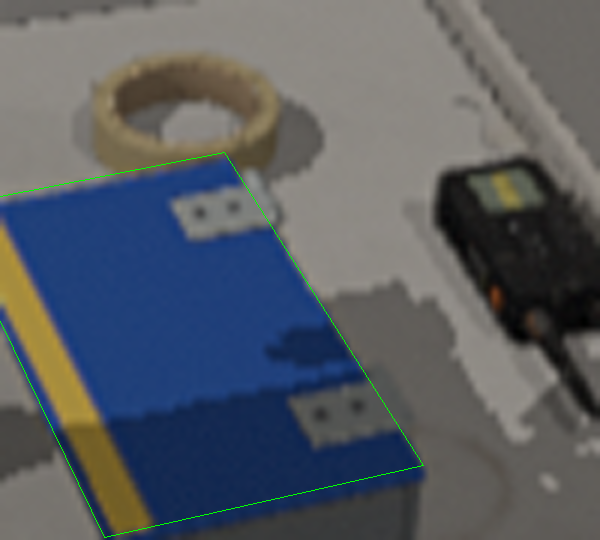

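View pics/z2.png

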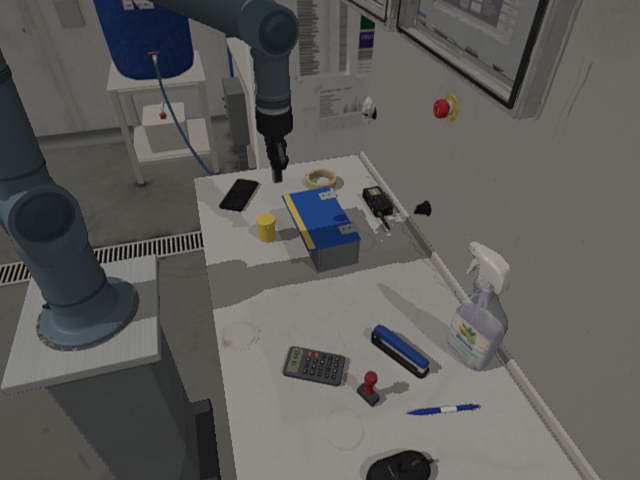

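The lid is level and matches the outline for 0 rad. The arm is clear and nothing else has moved, so I'm handing in.

```bash
python3 -c "
from rig import *
print(finish_job())"
```

```text
the job is handed in; nothing more can be done
None
```

I closed the sample case and handed the job in; the hand-in gave no verdict. The whole run took about 16 s of the 58 s allowed.

- **Tipping:** I pushed the lid from behind with the shut fingertips to about 1.2 rad and backed off. It then fell untouched for about 3 s while I brought the fingers over its top edge to the front.
- **Catching and lowering:** I caught it on the outside of the fingers at about 0.65 rad. I then followed its arc down at about 0.1–0.15 rad/s until the vertical force changed sign as it seated on the case. After that I moved straight away from it and up.

**Last checks:**
- In the final side image the lid matches the outline computed for 0 rad.
- The wrist force read about zero with the arm clear.
- The phone, tape roll, calculator, stapler and date stamp look unmoved. The pots were still standing in the last images that showed them, but they could not be seen once the lid was shut.

**Forces:** The highest I read was about 10 N, for a moment at the catch, when I was still moving the fingers towards the lid. I eased off at once. Otherwise readings stayed at about 2–5 N while lowering, with roughly 1 N of noise, and briefly reached about 6–7 N as the lid seated. I only read forces at the end of each move, so a short peak in between could have gone unseen.

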